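# Set and lock the grind on a countertop mill

### The job

Set the grind on the countertop mill: turn the black knob clockwise until its white line points at the orange marker. Then lock it by turning the brass hexagonal ring under the knob clockwise until it seats and bites, firmly nipped up but not wrenched, with the knob still on the marker. Leave the cup, jar and spoon where they are.

Things in the scene. Friction and masses are not known exactly. Their poses are not given: they have to be found in the camera images.
- knob_grip (a point): Centre of the black knob's grip bar, on the knob's vertical axis: bar 36 mm long (this x axis), 16 mm wide, 38 mm tall; top 15 mm above this point, ring's top 30 mm below it. +x is the end the white line points to. Starts 0.6 to 1.9 rad counter-clockwise (from above) of the marker. Friction 0.12 N m; stays where left; can be turned past the marker and back.
- knob_tip (a point): Outer end of the white line on top of the knob, 17 mm from the axis.
- knob (a joint): Angle of the knob, rad, growing clockwise seen from above; only its differences mean anything.
- marker: Flat orange tab, 18 by 6 mm, on the mill's deck beside the ring. Origin on the knob's axis at deck level (90 mm above the counter); +x points from the axis to the tab, which lies 36 to 54 mm out. Fixed, but at a different place around the dial each time.
- ring_grip (a point): Point inside the brass hexagonal lock ring, on the knob's axis, 23.5 mm above the deck, 9.5 mm below the ring's top. Ring: 54 mm across flats, 62 mm over corners, 25 mm tall, from 8 to 33 mm above the deck. Its x axis is square to one pair of flats, the other pairs are 60 degrees apart. The knob above is narrower, so fingers pass down on either side of it.
- ring_top (a point): Centre of the ring's top. The ring turns clockwise (from above) almost freely (0.06 N m) for 0.4 to 1.1 rad, then seats, at an angle that cannot be seen and differs each time. From there it bites: it winds on against a stiff spring, about 0.45 N m plus 3 N m per rad while turning, of which only about 3 N m per rad is felt when the gripper stops and holds still.
- nut_core (a point): Threaded core hidden in the ring, on the axis. Its x axis is that of point ring_grip while the ring is loose and turns with it until the core seats; the angle between the two x axes is then the bite: locked above 0.06 rad, wrenched above 0.3 rad (about 0.2 and 0.9 N m felt when holding still). Let go, up to 0.15 rad of bite stays, more springs back to that.
- deck (a point): Point on the mill's deck on the knob's axis, 90 mm above the counter. The mill is a white box fixed to the counter, 140 mm (its x) by 275 mm (its y, -75 to +200 mm from this axis), with an amber hopper 49 mm in radius and 58 mm tall above the deck, 142 mm along +y, and a steel spout at the -y end.
- mug: Blue cup, 72 mm across, 55 mm tall, by the spout; origin under its centre. Leave alone.
- jar: Amber jar, 68 mm across, 110 mm tall; origin under its centre. Leave alone.
- scoop: Spoon, 160 mm long, lying on the counter. Leave alone.

How it is judged:
On the way, in this order (a step that is already met when the one before it is completed fails the run):
1. the knob's white line points at the orange marker while the ring is still loose (angle between the x axis of knob_grip and the x axis of marker, either way round below 0.1 rad and x of knob_tip in the frame of marker above 0.01 m and angle between the x axis of ring_grip and the x axis of nut_core, either way round below 0.03 rad), for 0.3 s.
2. the ring has been turned tight with the knob on the marker (angle between the x axis of knob_grip and the x axis of marker, either way round below 0.1 rad and x of knob_tip in the frame of marker above 0.01 m and angle between the x axis of ring_grip and the x axis of nut_core, either way round above 0.06 rad), for 0.3 s.
At the end, for the whole second after the job is handed in: The knob's white line points at the orange marker to within 0.1 rad (6 degrees), the ring has bitten by more than 0.06 rad (tight) and stays so, never more than 0.3 rad, and the knob is at rest (all of step 2 and angle between the x axis of ring_grip and the x axis of nut_core, either way round below 0.3 rad and velocity of joint knob between -0.05 and 0.05 rad/s); the robot touches nothing.
It fails at once if the ring is wrenched too tight (more than 0.3 rad of bite) (angle between the x axis of ring_grip and the x axis of nut_core, either way round above 0.3 rad).
It fails at once if the ring is tightened before the knob is on the marker, or the knob moves off it once locked (angle between the x axis of ring_grip and the x axis of nut_core, either way round above 0.06 rad and (angle between the x axis of knob_grip and the x axis of marker, either way round above 0.1 rad or not (x of knob_tip in the frame of marker above 0.01 m))).
It fails at once if the cup, jar or spoon is shifted by more than 30 mm, or the cup or jar is tipped (distance of any of mug, jar, scoop from where it was at the start of the episode above 0.03 m or angle between any of mug, jar's own z axis and vertical above 0.4 rad).
It also fails if it takes over 72 s, if anything falls off the work surface, if the arm or the gripper's body presses on something with over 40 N, if the wrist force passes 120 N, or if a joint passes its speed limit or range.

### The arm

A 6-joint arm with a two-finger parallel gripper is mounted at the origin on the work surface. World frame = base frame: x ahead of the robot, y to its left, z up, the work surface at z = 0. Lengths are in m, angles in rad, forces in N, time in s.
With the tool pointing down it reaches from about 0.3 to 0.825 m from the base axis. Payload 5.4 kg.
Tool frame: the origin (TCP) lies on the mounting face of the last link; the fingertips stand 190 mm ahead of it and the grasp point (between the pads) lies 171 mm ahead of it; z points along the fingers, y is the line along which they close (so a half turn about z gives the same grasp; the last joint's range is limited). The gripper opens to 92 mm and grips with 3 to 60 N. Pads are 20 mm wide; open, the fingers measure 128 mm over their backs; the gripper's body (75 mm by 189 mm) begins 69 mm behind the grasp point.
Start: joints at [0.941, 0.158, 1.597, -0, 1.386, -0.21], TCP at [0.234, 0.525, 0.405] pointing down, gripper open.
Joint ranges: [-2.91, 2.91], [-0.94, 2.29], [0.18, 2.7], [-1.29, 4.43], [0.17, 2.64], [-3, 3]. Speed limits (rad/s): [2.57, 2.57, 3.14, 3.14, 3.14, 3.14].

### API

Orientations are given as a unit quaternion [x, y, z, w].
In Python, from rig import r gives the robot as it stands.
- The arm moves only by the tool carry_out, never from a script. Its argument "targets" is text: rows parted by semicolons, each of 5 numbers parted by spaces: the closure, from -1 (fully open) to 1 (shut), so that 0 is half open, then the shift along the tool's x, y, z in cm, then the turn about the tool's z in degrees. A call has 1 to 12 rows; each row is the pose to reach, as a shift and turn from the pose commanded when the call began, along the tool's axes at that moment; what a row does not reach only later rows make up. A row lasts 1/10 s, in which the tool goes at most 50 mm and 8.59 degrees, less where a joint would pass 70% of its speed; a pose out of reach is approached as far as the arm can. A call with a gripper value outside its range is refused whole. The fingers move at their own pace and stop on an object; "squeeze" is the grip in N (left out, the last holds). Time passes only in rows, so rows that repeat a pose let the fingers close. It gives the time, the measured TCP pose, the force, the opening and the grip force at its end, in the units of the state.
- r.read_state(): the state, without advancing time (a new reading comes with each control period).
- r.grab_frame(name): name is "scene" or "side" or "wrist"; returns the picture (480x640x3 uint8, blue, green, red); there is no depth.
- r.camera_model(name): a dict with "intrinsics" (3x3 intrinsics, pixels), "dist" ([k1, k2, p1, p2, k3] as OpenCV has them; the pictures are not rectified), "R" (3x3) and "t" (3): a world point X has camera coordinates R X + t. Camera axes: x right, y down, z forward; pixel columns grow to the right and rows downward; lengths in m; the calibration is good to about 2 mm. A picture is of the moment at which its call begins: read the wrist's pose just before it. camera_model takes no time and is no camera call; for the wrist camera it gives the pose at the moment of the call.
- r.hand_in(): hands the job in; it is judged then, once.
Trained networks look in the newest picture that a camera, given by its name, has taken for a name from the list of things; names that differ only in an ending like _2 or _b are one class to them, and where a whole thing is asked for, a point or a joint stands for the part that bears it (a point fixed in the world has none). Each returns a list of dicts, best first, with "conf" (0 to 1); they miss things now and then, are a little off and sometimes report something else, mostly with a low value. They report only what shows in the picture. A call takes as long as a camera call.
- r.cut_out(camera, label): "region" (480x640 bool, what is visible of it) and "box" ([left, top, right, bottom] in pixels, round what is visible of it).
- r.place_of(camera, label): "uv" ([column, row] in pixels: a listed point, or the origin of a listed thing).
The state is a dict: "t": time; "joints": joint angles; "qd": joint speeds; "tau": joint torques, N m; "ee_pos": TCP position; "orientation": TCP orientation; "force": force on the tool from outside, world axes, zero at the start; "ft_torque": the same for the moment, N m; "grip_width": finger opening in m; "grip_force": force on a finger pad.
Only numpy, scipy, OpenCV 4.12 (cv2) and the standard library are available. Lean on these libraries where they do the work, as an engineer would, in place of code of your own. Each camera call takes 0.05 s, during which the arm holds its last target. There are 200 camera calls.

## Working session

There is one attempt and no reset: what is moved stays moved. The work goes in short steps, Python scripts to look and compute and a tool call to move; the robot and the scene stay as the last step left them, time stands still between calls to the robot, and variables do not carry over. Pictures are saved under pics/ and viewed, at most 10 in all, crops included, and the job is handed in when it is done.

Besides the shell and the picture viewer there is one more tool, called after "Emit:" by a JSON object that holds its "fn" and its "kwargs". carry_out: Moves the arm, as the interface text tells. Its arguments: {"type":"object","properties":{"targets":{"type":"string"},"squeeze":{"type":"number"}},"required":["targets"]}

```bash
ls; mkdir -p pics
cat > h.py <<'E'
import numpy as np, cv2
from rig import r
from scipy.spatial.transform import Rotation as Ro
def ray(m,uv):
    p=cv2.undistortPoints(np.array([[uv]],float),np.array(m["intrinsics"]),np.array(m["dist"]))[0,0]
    R=np.array(m["R"]);t=np.array(m["t"])
    return -R.T@t, R.T@np.array([p[0],p[1],1])
def at_z(m,uv,z):
    c,d=ray(m,uv); return c+d*(z-c[2])/d[2]
def tri(obs):
    A=np.zeros((3,3));b=np.zeros(3)
    for m,uv in obs:
        c,d=ray(m,uv);d=d/np.linalg.norm(d);P=np.eye(3)-np.outer(d,d);A+=P;b+=P@c
    return np.linalg.solve(A,b)
def proj(m,X):
    return cv2.projectPoints(np.array([X],float),cv2.Rodrigues(np.array(m["R"]))[0],np.array(m["t"]),np.array(m["intrinsics"]),np.array(m["dist"]))[0][0,0]
E
python3 - <<'E'
from h import *
np.set_printoptions(precision=4,suppress=True)
s=r.read_state();print(s["t"],s["ee_pos"],s["orientation"],s["grip_width"])
for c in ["scene","side","wrist"]:
    cv2.imwrite(f"pics/{c}0.png",r.grab_frame(c));m=r.camera_model(c)
    ct=ray(m,(320,240));print(c,ct)
    for l in ["knob_grip","knob_tip","marker","ring_grip","ring_top","deck"]:
        q=r.place_of(c,l)
        print(c,l,[(np.round(x["uv"],1),round(x["conf"],2)) for x in q[:2]])
E
```

```text
pics
0.0 [0.2342 0.5248 0.4037] [ 0.2084  0.978  -0.0009 -0.0004] 0.09157798432716047
scene (array([ 0.9617, -0.289 ,  0.8654]), array([-0.3889,  0.3461, -0.8541]))
scene knob_grip [(array([217.5, 242.4]), 0.73)]
scene knob_tip [(array([219.6, 234.2]), 0.69), (array([216. , 254.3]), 0.52)]
scene marker []
scene ring_grip [(array([216.8, 253.8]), 0.57)]
scene ring_top [(array([218.8, 253.1]), 0.72), (array([222.7, 261.6]), 0.72)]
scene deck [(array([222.3, 263.6]), 0.9)]
side (array([0.1431, 0.4481, 0.8361]), array([ 0.4825, -0.4624, -0.7441]))
side knob_grip [(array([412.5, 219.8]), 0.88)]
side knob_tip [(array([401.1, 218. ]), 0.95), (array([403.5, 236.9]), 0.48)]
side marker []
side ring_grip [(array([404.8, 235.2]), 0.9), (array([407. , 231.4]), 0.68)]
side ring_top [(array([404.9, 230.3]), 0.89), (array([408.2, 218.2]), 0.35)]
side deck [(array([405.3, 240.2]), 0.69)]
wrist (array([0.164 , 0.5573, 0.3851]), array([ 0.2553, -0.1253, -0.9588]))
wrist knob_grip []
wrist knob_tip []
wrist marker []
wrist ring_grip []
wrist ring_top []
wrist deck []
```

Run:
```python
from h import *
np.set_printoptions(precision=4,suppress=True)
ms=r.camera_model("scene");md=r.camera_model("side")
for l,a,b in [("grip",(217.5,242.4),(412.5,219.8)),("tip",(219.6,234.2),(401.1,218)),("rgrip",(216.8,253.8),(404.8,235.2)),("rtop",(218.8,253.1),(404.9,230.3)),("deck",(222.3,263.6),(405.3,240.2))]:
    print(l,tri([(ms,a),(md,b)]))
a=cv2.imread("pics/scene0.png");b=cv2.imread("pics/side0.png")
cv2.imwrite("pics/both0.png",np.hstack([cv2.resize(a[120:400,80:360],(400,400)),cv2.resize(b[90:370,270:550],(400,400))]))
```

```text
grip [ 0.508  -0.1374  0.1573]
tip [ 0.5133 -0.1215  0.1709]
rgrip [ 0.5076 -0.1384  0.1153]
rtop [ 0.5128 -0.1385  0.1247]
deck [ 0.513  -0.1431  0.0912]
```

View pics/both0.png

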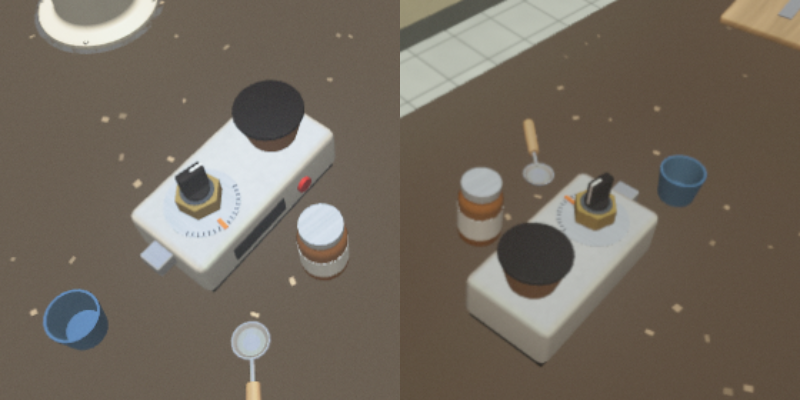

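View pics/scene0.png

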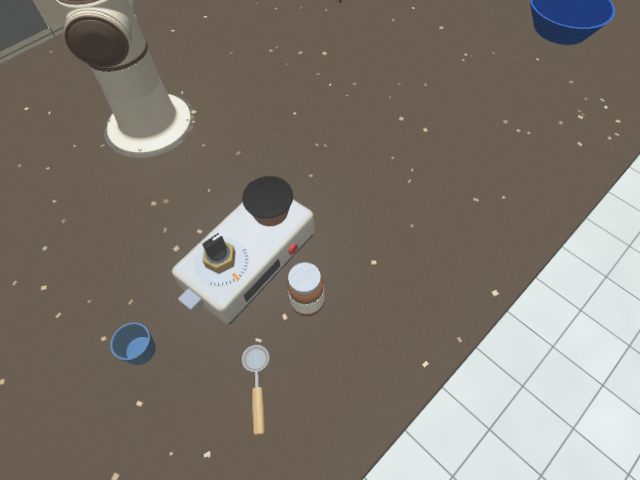

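Emit:
{"fn": "carry_out", "kwargs": {"targets": "-1 -56 -49 0 0; -1 -56 -49 0 0; -1 -56 -49 0 0; -1 -56 -49 0 0; -1 -56 -49 0 0; -1 -56 -49 0 0; -1 -56 -49 0 0; -1 -56 -49 0 0; -1 -56 -49 0 0; -1 -56 -49 0 0; -1 -56 -49 0 0; -1 -56 -49 0 0"}}

```text
t: 2.25
ee_pos: [0.4861, -0.0219, 0.405]
orientation: [0.209, 0.978, 0.0, 0.0]
force: [1.2, 0.8, -0.4]
grip_width: 0.092
grip_force: 0.0
```

Emit:
{"fn": "carry_out", "kwargs": {"targets": "-1 -10.6 -9.3 0 0; -1 -10.6 -9.3 0 0; -1 -10.6 -9.3 0 0; -1 -10.6 -9.3 0 0; -1 -10.6 -9.3 0 0; -1 -10.6 -9.3 0 0"}}

```text
t: 2.85
ee_pos: [0.5443, -0.1469, 0.4046]
orientation: [0.208, 0.978, 0.0, -0.0]
force: [0.2, 0.8, 0.7]
grip_width: 0.092
grip_force: 0.0
```

```bash
cat > look.py <<'E'
from h import *
import sys
np.set_printoptions(precision=4,suppress=True)
def ang(v): return np.degrees(np.arctan2(v[1],v[0]))
def look(tag,side=True):
    s=r.read_state();q=Ro.from_quat(s["orientation"]).as_matrix()
    print("t",s["t"],"ee",s["ee_pos"],"xt",ang(q[:,0]),"yt",ang(q[:,1]),"zt",q[:,2],"q6",s["joints"][5])
    im=r.grab_frame("wrist");m=r.camera_model("wrist");cv2.imwrite(f"pics/{tag}.png",im)
    H={"knob_grip":.157,"knob_tip":.172,"marker":.09,"ring_grip":.1135,"ring_top":.123,"deck":.09}
    o={}
    for l,z in H.items():
        for x in r.place_of("wrist",l)[:2]:
            P=at_z(m,x["uv"],z);print(l,np.round(x["uv"],1),round(x["conf"],2),P[:2])
            o.setdefault(l,P)
    return im,m,o,q
E
python3 - <<'E'
from look import *
im,m,o,q=look("w1")
E
```

```text
t 2.85 ee [ 0.5443 -0.1469  0.4046] xt 156.00127712369164 yt 66.0012647865001 zt [-0.0004  0.0006 -1.    ] q6 -1.6299862358884643
knob_grip [311.  202.3] 0.95 [ 0.5115 -0.1395]
knob_tip [339.4 192.5] 0.96 [ 0.5103 -0.1215]
```

View pics/w1.png

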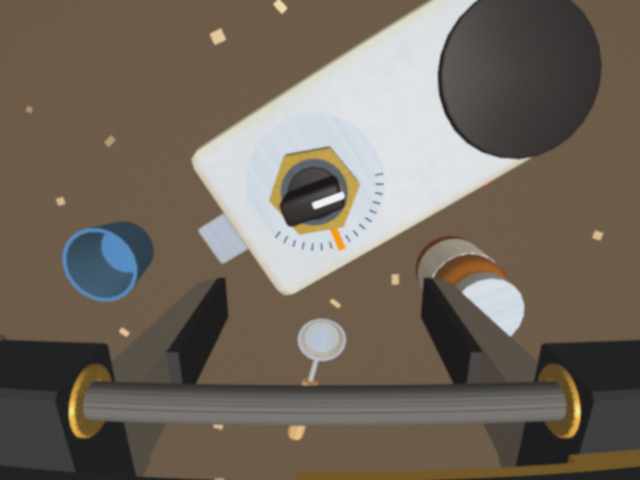

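The wrist view shows the knob at about (313,195), its white line ending near (344,196), the orange tab at (338,238), and the brass hexagon around it with corners like (333,148) and (359,184).

```bash
cat > meas.py <<'E'
from look import *
def meas(im,m,c0):
    h=cv2.cvtColor(im,cv2.COLOR_BGR2HSV)
    u0=proj(m,[*c0,.1]); yy,xx=np.mgrid[:480,:640]
    near=np.hypot(xx-u0[0],yy-u0[1])<110
    # marker
    k=(h[...,0]>8)&(h[...,0]<20)&(h[...,1]>190)&(h[...,2]>180)&near
    n,lab,st,ce=cv2.connectedComponentsWithStats(k.astype(np.uint8))
    i=1+np.argmax(st[1:,4]) if n>1 else None
    out={}
    if i: out["mk"]=at_z(m,ce[i],.09)[:2]; print("marker",ce[i],st[i],out["mk"],"r",np.linalg.norm(out["mk"]-c0),"ang",ang(out["mk"]-c0))
    # white line
    u1=proj(m,[*c0,.172]);k=(h[...,2]>190)&(h[...,1]<50)&(np.hypot(xx-u1[0],yy-u1[1])<42)
    n,lab,st,ce=cv2.connectedComponentsWithStats(k.astype(np.uint8))
    if n>1:
        i=1+np.argmin(np.where(st[1:,4]>30,np.hypot(*(ce[1:]-u1).T),1e9))
        pts=np.argwhere(lab==i)[:,::-1].astype(float)
        W=np.array([at_z(m,p,.172)[:2] for p in pts]);c=W.mean(0);d=np.linalg.svd(W-c,full_matrices=False)[2][0]
        d*=np.sign(d@(c-c0)) ;t=(W-c)@d
        print("line",ce[i],st[i],"c",c,"ext",t.min(),t.max(),"ang",ang(d),"tip ang",ang(c+d*t.max()-c0))
        out["ln"]=ang(d)
    # hex
    k=((h[...,0]>14)&(h[...,0]<30)&(h[...,1]>100)&(h[...,2]>90)&near).astype(np.uint8)
    out["k"]=k
    cs=cv2.findContours(k,0,2)[0]
    if cs:
        hu=cv2.convexHull(np.vstack([c for c in cs if len(c)>15]))
        W=np.array([at_z(m,p[0],.123)[:2] for p in hu])
        # fit hex: centre, angle with fixed apothem 27mm
        from scipy.optimize import minimize
        dens=np.vstack([np.linspace(W[i],W[(i+1)%len(W)],8,endpoint=False)*1 for i in range(len(W))])
        def f(p):
            a=np.arctan2(dens[:,1]-p[1],dens[:,0]-p[0])-p[2]; a=(a+np.pi/6)%(np.pi/3)-np.pi/6
            d=np.hypot(*(dens-p[:2]).T)*np.cos(a); return np.sum(np.abs(d*1e3-27))
        b=min((minimize(f,[*c0,a],method="Nelder-Mead",options=dict(xatol=1e-5,fatol=1e-3,initial_simplex=np.array([[*c0,a],[c0[0]+.004,c0[1],a],[c0[0],c0[1]+.004,a],[*c0,a+.1]]))) for a in np.arange(0,1.05,.15)),key=lambda b:b.fun)
        print("hex c",b.x[:2],"flat ang",np.degrees(b.x[2])%60,"err mm",b.fun/len(dens))
    return out
E
python3 - <<'E'
from meas import *
im=cv2.imread("pics/w1.png");m=r.camera_model("wrist")
meas(im,m,np.array([.5115,-.1395]))
E
```

```text
marker [337.2475 238.3762] [332 229  12  20 101] [ 0.5571 -0.1409] r 0.04559326129241954 ang -1.748586737504998
line [328.1689 199.9269] [312 192  32  17 219] c [ 0.5119 -0.1295] ext -0.009075031338498919 0.00890463157849403 ang 86.7029939328336 tip ang 87.14553619876997
hex c [ 0.5126 -0.1393] flat ang 42.6260987000253 err mm 2.774154225542654
```

Emit:
{"fn": "carry_out", "kwargs": {"targets": "-1 3.3 -0.6 0 69.3; -1 3.3 -0.6 0 69.3; -1 3.3 -0.6 0 69.3; -1 3.3 -0.6 0 69.3; -1 3.3 -0.6 0 69.3; -1 3.3 -0.6 0 69.3; -1 3.3 -0.6 0 69.3; -1 3.3 -0.6 0 69.3; -1 3.3 -0.6 0 69.3; -1 3.3 -0.6 0 69.3; -1 3.3 -0.6 0 69.3"}}

```text
t: 4.3
ee_pos: [0.512, -0.1399, 0.4047]
orientation: [0.727, 0.687, -0.0, 0.0]
force: [-0.3, 0.0, -0.3]
grip_width: 0.0921
grip_force: 0.0
```

Run:
```python
from meas import *
im,m,o,q=look("w2")
meas(im,m,np.array([.5117,-.139]))
```

```text
t 4.3 ee [ 0.512  -0.1399  0.4047] xt 86.795054524834 yt -3.204945449833398 zt [ 0. -0. -1.] q6 -0.43860841226335257
knob_grip [320.4 255.2] 0.88 [ 0.5112 -0.1382]
knob_grip [322.1 231.9] 0.16 [ 0.5131 -0.1236]
knob_tip [320.9 234. ] 0.73 [ 0.5126 -0.1206]
ring_top [518.8 288.3] 0.32 [ 0.6537 -0.1837]
marker [379.7706 227.156 ] [370 225  21   6 109] [ 0.5564 -0.1406] r 0.04468859517525128 ang -2.0463745135387237
line [320.9662 246.8019] [318 231   7  32 207] c [ 0.5122 -0.1282] ext -0.009069643706891582 0.009280225875820896 ang 86.53814054636439 tip ang 86.90292332396378
hex c [ 0.5112 -0.1368] flat ang 45.24444824272302 err mm 0.6531985078941089
```

View pics/w2.png

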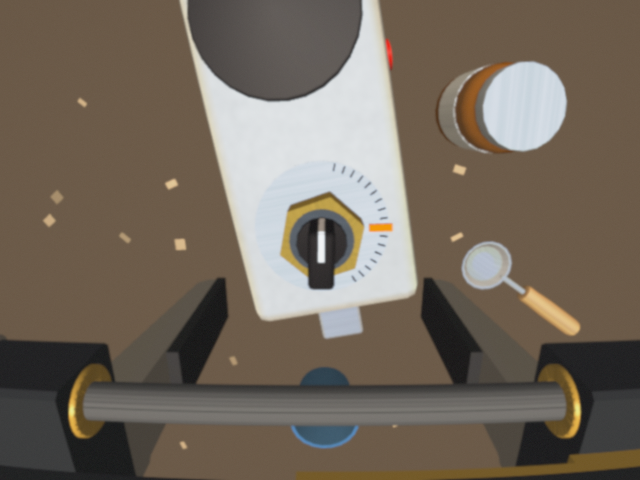

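Emit:
{"fn": "carry_out", "kwargs": {"targets": "-1 0.1 0 3.5 0; -1 0.1 0 6.5 0; -1 0.1 0 7.6 0; 1 0.1 0 7.6 0; 1 0.1 0 7.6 0; 1 0.1 0 7.6 0; 1 0.1 0 7.6 0; 1 0.1 0 7.6 0; 1 0.1 0 7.6 0; 1 0.1 0 7.6 0", "squeeze": 30}}

```text
t: 5.65
ee_pos: [0.5121, -0.139, 0.3289]
orientation: [0.727, 0.686, 0.0, 0.0]
force: [-0.3, -0.2, -0.2]
grip_width: 0.038
grip_force: 0.0
```

Emit:
{"fn": "carry_out", "kwargs": {"targets": "1 0 0 0 0; 1 0 0 0 0; 1 0 0 0 0; 1 0 0 0 0; 1 0 0 0 0; 1 0 0 0 0"}}

```text
t: 6.25
ee_pos: [0.5111, -0.1389, 0.3286]
orientation: [0.727, 0.686, -0.002, -0.002]
force: [-6.8, 0.5, 5.0]
grip_width: 0.0159
grip_force: 30.0
```

Emit:
{"fn": "carry_out", "kwargs": {"targets": "1 0 0 0 8; 1 0 0 0 16; 1 0 0 0 24; 1 0 0 0 32; 1 0 0 0 40; 1 0 0 0 48; 1 0 0 0 56; 1 0 0 0 64; 1 0 0 0 72; 1 0 0 0 80; 1 0 0 0 86; 1 0 0 0 88.7"}}

```text
t: 7.45
ee_pos: [0.5113, -0.1391, 0.3286]
orientation: [1.0, -0.019, -0.002, 0.0]
force: [-5.9, -0.1, 3.7]
grip_width: 0.0153
grip_force: 30.0
```

Emit:
{"fn": "carry_out", "kwargs": {"targets": "1 0 0 0 0; 1 0 0 0 0; -0.5 0 0 0 0; -0.5 0 0 0 0; -0.5 0 0 0 0; -0.5 0 0 0 0;-0.5 0 0 0 0; -0.5 0 0 -4 0; -0.5 0 0 -7.6 0; -0.5 0 0 -7.6 0"}}

```text
t: 8.45
ee_pos: [0.5133, -0.1395, 0.4107]
orientation: [1.0, -0.018, 0.005, 0.002]
force: [1.6, 0.1, -0.2]
grip_width: 0.0692
grip_force: 0.0
```

Run:
```python
from meas import *
im,m,o,q=look("w3")
meas(im,m,np.array([.5115,-.1388]))
```

```text
t 8.45 ee [ 0.5133 -0.1395  0.4107] xt -2.0438508479868815 yt -92.04646205663812 zt [ 0.0095 -0.005  -0.9999] q6 1.1137157667065638
knob_grip [321.8 263.1] 0.56 [ 0.5108 -0.1381]
knob_tip [322.7 238.7] 0.74 [ 0.5308 -0.1394]
line [321.9261 253.6897] [319 239   7  30 203] c [ 0.5218 -0.1386] ext -0.008729054047430016 0.008832475470672698 ang -2.0258419216931056 tip ang -0.4624747051763666
hex c [ 0.5121 -0.1383] flat ang 48.17201756767159 err mm 0.6364672046535924
```

View pics/w3.png

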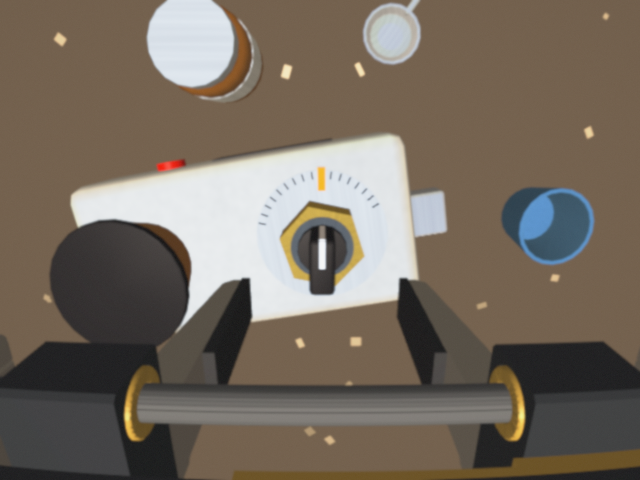

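The line (322,254) now points straight at the orange tab (321,179). Next, a fuller prism fit for the ring's angle.

```bash
cat > hexfit.py <<'E'
from meas import *
from scipy.optimize import minimize
def hexfit(im,m,c0):
    h=cv2.cvtColor(im,cv2.COLOR_BGR2HSV);u0=proj(m,[*c0,.11]);yy,xx=np.mgrid[:480,:640]
    k=((h[...,0]>12)&(h[...,0]<30)&(h[...,1]>100)&(h[...,2]>60)&(np.hypot(xx-u0[0],yy-u0[1])<60)).astype(np.uint8)
    n,lab,st,_=cv2.connectedComponentsWithStats(k)
    i=1+np.argmax(st[1:,4]);hu=cv2.convexHull(np.argwhere(lab==i)[:,::-1].astype(np.int32))
    T=cv2.fillConvexPoly(np.zeros((480,640),np.uint8),hu,255)
    def f(p):
        a=p[2]+np.pi/6+np.arange(6)*np.pi/3
        P=np.vstack([np.array([proj(m,[p[0]+.0312*np.cos(t),p[1]+.0312*np.sin(t),z]) for t in a]) for z in (.098,.123)])
        M=cv2.fillConvexPoly(np.zeros((480,640),np.uint8),cv2.convexHull((P*16).astype(np.int32)),255,lineType=cv2.LINE_AA,shift=4)
        return np.sum(cv2.absdiff(M,T))/255
    for a in range(0,60,4): pass
    g=min(range(0,60,3),key=lambda a:f([*c0,np.radians(a)]));a=np.radians(g)
    b=minimize(f,[*c0,a],method="Nelder-Mead",options=dict(xatol=1e-5,fatol=.5,initial_simplex=np.array([[*c0,a],[c0[0]+.002,c0[1],a],[c0[0],c0[1]+.002,a],[*c0,a+.1]])))
    print("prism c",b.x[:2],"flat",np.degrees(b.x[2])%60,"mismatch px",b.fun,"of",st[i,4]); return b.x
E
python3 - <<'E'
from hexfit import *
s=r.read_state();print(s["ee_pos"],s["ft_torque"])
hexfit(r.grab_frame("wrist"),r.camera_model("wrist"),np.array([.5115,-.1388]))
E
```

```text
[ 0.5117 -0.1388  0.4032] [-0.0424  0.1525 -0.0119]
prism c [ 0.5105 -0.1392] flat 47.97626286712309 mismatch px 409.32941176470587 of 1841
```

Run:
```python
from hexfit import *
im=r.grab_frame("wrist");m=r.camera_model("wrist");b=hexfit(im,m,np.array([.5115,-.1388]))
u=proj(m,[*b[:2],.123]).astype(int);x0,y0=u[0]-50,u[1]-50
big=cv2.resize(im[y0:y0+100,x0:x0+100],(600,600),interpolation=cv2.INTER_CUBIC)
for A,col in ((b[2],(0,255,0)),(np.radians(45.2),(255,0,0))):
    P=np.array([proj(m,[.5113+.0312*np.cos(t),-.1388+.0312*np.sin(t),.123]) for t in A+np.pi/6+np.arange(6)*np.pi/3])
    cv2.polylines(big,[((P-[x0,y0]+.5)*6).astype(np.int32)],True,col,1)
cv2.imwrite("pics/hex.png",big)
```

```text
prism c [ 0.5105 -0.139 ] flat 47.20595617717824 mismatch px 406.51372549019607 of 1831
```

View pics/hex.png

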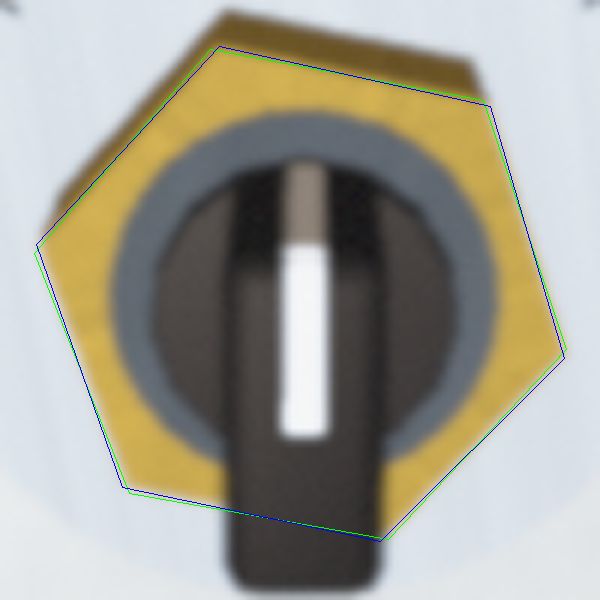

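The crop shows the predicted hexagon lying on the brass top face, so flats at about 46° and the axis at (0.5113, -0.1388) hold.

Emit:
{"fn": "carry_out", "kwargs": {"targets": "-1 0 0 0 -8; -1 0 0 0 -16; -1 0 0 0 -18; -1 0 0 2 -18; -1 0 0 6 -18; -1 0 0 9 -18; -1 0 0 11 -18; -1 0 0 11.7 -18; -1 0 0 11.7 -18", "squeeze": 50}}

```text
t: 9.8
ee_pos: [0.5117, -0.1388, 0.2867]
orientation: [0.99, 0.139, -0.001, -0.001]
force: [-0.0, 0.6, -0.8]
grip_width: 0.0916
grip_force: 0.0
```

```bash
cat > st.py <<'E'
from look import *
s=r.read_state();q=Ro.from_quat(s["orientation"]).as_matrix()
print("t %.2f"%s["t"],s["ee_pos"],"yt %.2f"%ang(q[:,1]),"q6 %.3f"%s["joints"][5],"F",s["force"],"M",s["ft_torque"],"tau6",s["tau"][5],"w",s["grip_width"])
E
python3 st.py
```

```text
t 9.80 [ 0.5117 -0.1388  0.2867] yt -74.05 q6 0.800 F [-0.0046  0.6111 -0.7626] M [-0.0373  0.1164 -0.0396] tau6 0.00024609248612250667 w 0.09164703923593844
```

Emit:
{"fn": "carry_out", "kwargs": {"targets": "1 0 0 0 0; 1 0 0 0 0; 1 0 0 0 0; 1 0 0 0 0; 1 0 0 0 0; 1 0 0 0 0; 1 0 0 0 0; 1 0 0 0 0; 1 0 0 0 0; 1 0 0 0 0"}}

```text
t: 10.8
ee_pos: [0.5122, -0.1388, 0.2881]
orientation: [0.99, 0.139, 0.0, -0.0]
force: [-1.3, 3.0, 5.2]
grip_width: 0.0536
grip_force: 50.0
```

```bash
python3 st.py
```

```text
t 10.80 [ 0.5122 -0.1388  0.2881] yt -74.05 q6 0.800 F [-1.31    3.0293  5.2394] M [0.555  0.3802 0.0355] tau6 0.008897260995581746 w 0.0535917509167451
```

Width 54 mm: seated on flats. Turn 18° through the loose range.

Emit:
{"fn": "carry_out", "kwargs": {"targets": "1 0 0 0 4; 1 0 0 0 8; 1 0 0 0 12; 1 0 0 0 16; 1 0 0 0 18; 1 0 0 0 18; 1 0 0 0 18"}}

```text
t: 11.5
ee_pos: [0.5122, -0.1392, 0.2881]
orientation: [1.0, -0.017, 0.0, 0.0]
force: [-0.8, 0.4, 5.2]
grip_width: 0.0536
grip_force: 50.0
```

Run:
```python
import runpy; runpy.run_path("st.py")
from meas import *
meas(r.grab_frame("wrist"),r.camera_model("wrist"),np.array([.5115,-.1388]))
```

```text
t 11.50 [ 0.5122 -0.1392  0.2881] yt -92.00 q6 1.113 F [-0.8075  0.3797  5.2135] M [ 0.0887  0.4346 -0.08  ] tau6 -0.046423516469076276 w 0.053614250007295264
marker [322.7203 208.1084] [318 194  10  30 286] [ 0.5546 -0.1398] r 0.04313382673519274 ang -1.3749224051315192
line [324.4634 375.8732] [319 367  12  18 205] c [ 0.5231 -0.1394] ext -0.0027676342240374224 0.0029750735741218594 ang -2.3743556347168013 tip ang -2.925735958679091
hex c [ 0.5164 -0.1393] flat ang 27.44484066651314 err mm 1.7583089496188506
```

Emit:
{"fn": "carry_out", "kwargs": {"targets": "1 0 0 0 3; 1 0 0 0 5; 1 0 0 0 5; 1 0 0 0 5"}}

```text
t: 11.95
ee_pos: [0.5122, -0.1393, 0.2881]
orientation: [0.998, -0.061, 0.0, 0.001]
force: [-1.5, 0.2, 4.8]
grip_width: 0.0534
grip_force: 50.0
```

```bash
python3 st.py
```

```text
t 11.95 [ 0.5122 -0.1393  0.2881] yt -97.00 q6 1.200 F [-1.4531  0.2007  4.7642] M [ 0.0181  0.4919 -0.0906] tau6 -0.04945941735059023 w 0.05339911062054259
```

Emit:
{"fn": "carry_out", "kwargs": {"targets": "1 0 0 0 3; 1 0 0 0 5; 1 0 0 0 5; 1 0 0 0 5"}}

```text
t: 12.35
ee_pos: [0.5121, -0.1394, 0.2881]
orientation: [0.995, -0.104, 0.0, 0.001]
force: [-0.9, -0.6, 5.4]
grip_width: 0.0537
grip_force: 50.0
```

```bash
python3 st.py
```

```text
t 12.35 [ 0.5121 -0.1394  0.2881] yt -101.97 q6 1.287 F [-0.8922 -0.5771  5.4142] M [-0.1414  0.5113 -0.0564] tau6 -0.04552918835543096 w 0.05368694652931046
```

Emit:
{"fn": "carry_out", "kwargs": {"targets": "1 0 0 0 1; 1 0 0 0 2; 1 0 0 0 2; 1 0 0 0 2"}}

```text
t: 12.75
ee_pos: [0.5121, -0.1394, 0.2881]
orientation: [0.993, -0.122, 0.0, 0.001]
force: [-2.0, -2.2, 5.2]
grip_width: 0.0538
grip_force: 50.0
```

```bash
python3 st.py
```

```text
t 12.75 [ 0.5121 -0.1394  0.2881] yt -103.97 q6 1.322 F [-1.9765 -2.1648  5.2317] M [-0.1512  0.4827 -0.086 ] tau6 -0.05247857188805938 w 0.05379123916771619
```

Emit:
{"fn": "carry_out", "kwargs": {"targets": "1 0 0 0 3; 1 0 0 0 5; 1 0 0 0 5; 1 0 0 0 5"}}

```text
t: 13.15
ee_pos: [0.5121, -0.1396, 0.2881]
orientation: [0.986, -0.165, 0.0, 0.001]
force: [-2.8, -2.4, 5.0]
grip_width: 0.0535
grip_force: 50.0
```

```bash
python3 st.py
```

```text
t 13.15 [ 0.5121 -0.1396  0.2881] yt -108.97 q6 1.409 F [-2.8262 -2.3823  4.975 ] M [-0.3038  0.5371 -0.0426] tau6 -0.04477074835449457 w 0.053540343544458247
```

Emit:
{"fn": "carry_out", "kwargs": {"targets": "1 0 0 0 3; 1 0 0 0 5; 1 0 0 0 5; 1 0 0 0 5"}}

```text
t: 13.55
ee_pos: [0.5121, -0.1397, 0.2881]
orientation: [0.978, -0.208, 0.0, 0.001]
force: [-2.2, -2.3, 5.4]
grip_width: 0.0536
grip_force: 50.0
```

```bash
python3 st.py
```

```text
t 13.55 [ 0.5121 -0.1397  0.2881] yt -113.97 q6 1.496 F [-2.2255 -2.3414  5.367 ] M [-0.4197  0.6667 -0.0949] tau6 -0.04315944970585406 w 0.05357749472615415
```

Emit:
{"fn": "carry_out", "kwargs": {"targets": "1 0 0 0 3; 1 0 0 0 5; 1 0 0 0 5; 1 0 0 0 5"}}

```text
t: 13.95
ee_pos: [0.512, -0.1398, 0.2881]
orientation: [0.968, -0.25, 0.0, 0.001]
force: [-2.8, -2.8, 4.9]
grip_width: 0.0536
grip_force: 50.0
```

```bash
python3 st.py
```

```text
t 13.95 [ 0.512  -0.1398  0.2881] yt -118.97 q6 1.584 F [-2.8386 -2.8438  4.8507] M [-0.4556  0.6158 -0.0598] tau6 -0.04157166578806937 w 0.05359274366428837
```

Emit:
{"fn": "carry_out", "kwargs": {"targets": "1 0 0 0 3; 1 0 0 0 5; 1 0 0 0 5; 1 0 0 0 5"}}

```text
t: 14.35
ee_pos: [0.512, -0.1398, 0.2881]
orientation: [0.956, -0.292, 0.0, 0.001]
force: [-3.7, -3.2, 5.7]
grip_width: 0.0537
grip_force: 50.0
```

```bash
python3 st.py
```

```text
t 14.35 [ 0.512  -0.1398  0.2881] yt -123.96 q6 1.671 F [-3.6991 -3.1805  5.7336] M [-0.5536  0.718  -0.0433] tau6 -0.0400229066144675 w 0.053708278822802484
```

Emit:
{"fn": "carry_out", "kwargs": {"targets": "1 0 0 0 3; 1 0 0 0 5; 1 0 0 0 5; 1 0 0 0 5"}}

```text
t: 14.75
ee_pos: [0.5119, -0.1399, 0.2881]
orientation: [0.943, -0.333, 0.0, 0.002]
force: [-3.2, -3.3, 5.8]
grip_width: 0.0535
grip_force: 50.0
```

```bash
python3 st.py
```

```text
t 14.75 [ 0.5119 -0.1399  0.2881] yt -128.94 q6 1.758 F [-3.2436 -3.2892  5.7861] M [-0.669   0.814   0.0831] tau6 0.05251115304417908 w 0.05353617568565809
```

Emit:
{"fn": "carry_out", "kwargs": {"targets": "1 0 0 0 1.5; 1 0 0 0 3; 1 0 0 0 3; 1 0 0 0 3"}}

```text
t: 15.15
ee_pos: [0.5119, -0.1399, 0.2881]
orientation: [0.934, -0.358, 0.0, 0.002]
force: [-3.6, -4.7, 3.8]
grip_width: 0.0537
grip_force: 50.0
```

```bash
python3 st.py; python3 st.py
```

```text
t 15.15 [ 0.5119 -0.1399  0.2881] yt -131.90 q6 1.810 F [-3.5511 -4.7468  3.7597] M [-0.7     0.8825  0.3348] tau6 0.34295065328478813 w 0.05373507737067498
t 15.15 [ 0.5119 -0.1399  0.2881] yt -131.90 q6 1.810 F [-3.5511 -4.7468  3.7597] M [-0.7     0.8825  0.3348] tau6 0.34295065328478813 w 0.05373507737067498
```

Emit:
{"fn": "carry_out", "kwargs": {"targets": "1 0 0 0 1; 1 0 0 0 2; 1 0 0 0 2; 1 0 0 0 2; 1 0 0 0 2; 1 0 0 0 2"}}

```text
t: 15.75
ee_pos: [0.5119, -0.14, 0.2881]
orientation: [0.928, -0.374, 0.0, 0.002]
force: [-5.0, -4.5, 5.3]
grip_width: 0.0533
grip_force: 50.0
```

```bash
python3 st.py
```

```text
t 15.75 [ 0.5119 -0.14    0.2881] yt -133.87 q6 1.844 F [-5.0254 -4.5145  5.3223] M [-0.7131  0.924   0.5722] tau6 0.5416075699031353 w 0.053324572523185995
```

Emit:
{"fn": "carry_out", "kwargs": {"targets": "-1 0 0 0 0; -1 0 0 0 0; -1 0 0 0 0; -1 0 0 0 0; -1 0 0 0 0; -1 0 0 0 0; -1 0 0 -3 0; -1 0 0 -7 0; -1 0 0 -11.7 0; -1 0 0 -11.7 0; -1 0 0 -11.7 0"}}

```text
t: 16.85
ee_pos: [0.5123, -0.139, 0.406]
orientation: [0.927, -0.375, 0.002, 0.0]
force: [0.3, -0.4, -0.6]
grip_width: 0.0919
grip_force: 0.0
```

Run:
```python
from hexfit import *
im,m,o,q=look("w4")
meas(im,m,np.array([.5113,-.1388]));b=hexfit(im,m,np.array([.5113,-.1388]))
```

```text
t 16.85 ee [ 0.5123 -0.139   0.406 ] xt -44.04563228514316 yt -134.0454902275771 zt [ 0.0027 -0.0014 -1.    ] q6 1.8466897134389733
knob_tip [309.5 242.1] 0.58 [ 0.5292 -0.1426]
line [316.2687 255.1144] [305 243  24  25 201] c [ 0.521  -0.1399] ext -0.009003992005578302 0.008820158923825943 ang -2.4588363394777657 tip ang -4.626474495982442
hex c [ 0.5121 -0.1398] flat ang 46.651471336331014 err mm 0.6258334488340052
prism c [ 0.5089 -0.1377] flat 45.554397367487574 mismatch px 528.0117647058823 of 1777
```

View pics/w4.png

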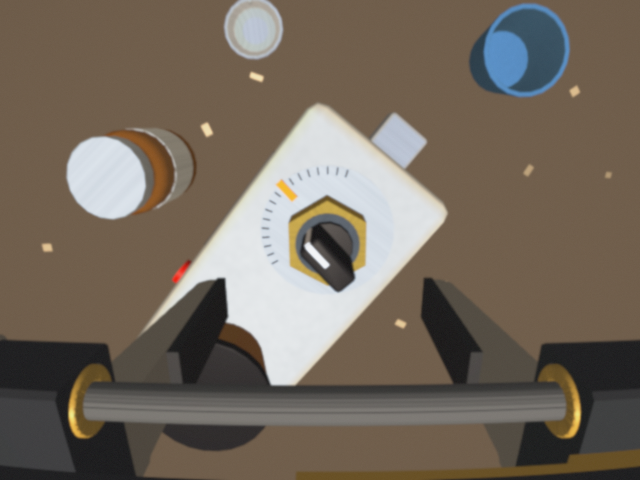

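The line (305,243)–(329,268) still points at the orange tab (287,190), and the ring sits at 46°, where I left it. The cup, jar and spoon have not moved.

```bash
python3 -c "
from rig import r
print(r.hand_in())"
```

```text
the job is handed in; nothing more can be done
None
```

I turned the knob to the marker (within about 1° in the last wrist picture), locked the ring at about 0.55 N m held (roughly 0.18 rad of bite, easing to about 0.15 after release), and handed the job in at about 17 s with the gripper clear; no verdict came back.

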